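Put the mixed-up shop parts back on their own stands

TASK

The socket, the hexagon nut, the vee block and the vice jaw have been put back on the wrong stands, though one of them may already be right. Put each upright in the middle of the bare standing place of the stand whose sign shows its shape as seen from above (disc, hexagon, square, narrow bar), using the spare stand with the blank sign to make room, and leave it empty again at the end. Do not shift the grey can.

Things in the scene. Friction and masses are not known exactly. Their poses are not given: they have to be found in the camera images.
- socket: dark steel impact socket, a plain upright cylinder 44 mm in diameter and 70 mm high with a round bore 30 mm wide open at the top; about 0.5 kg. Loose, standing upright on one of the stands at the start. Origin: centre of its underside; z up through the top. 
- nut: large bare steel hexagon nut lying flat, 55 mm across flats (flats face along x and every 60 degrees from it), 63.5 mm across corners, 29 mm high, open bore 33 mm across; about 0.4 kg. Loose, standing upright on one of the stands at the start. Origin: centre of its underside; z up through the top. 
- vblock: bare steel vee block, square from above, 45 x 45 mm and 40 mm high, a V groove in the top running along its x (the groove is 23 mm wide, 20 mm deep); its four sides are flat and parallel in pairs; about 0.42 kg. Loose, standing upright on one of the stands at the start. Origin: centre of its underside; z up through the top. 
- jaw: bare aluminium vice jaw, a narrow bar 25 mm (its x) by 70 mm (its y) by 38 mm high; about 0.18 kg. Loose, standing upright on one of the stands at the start. Origin: centre of its underside; z up through the top. 
- stand_round: fixed plywood slab, 135 mm (its x) by 90 mm (its y) by 15 mm high. Origin: on the underside, straight below the centre of the standing place, which is the bare 90 x 90 mm square at the -x end; its top is at z = 15 mm of this frame. On the top at the +x end (centre 67 mm from the origin along +x) is a white sign, 40 x 82 mm, showing a solid black disc 34 mm across: the socket's stand. z up.
- stand_hex: fixed plywood slab, 135 mm (its x) by 90 mm (its y) by 15 mm high. Origin: on the underside, straight below the centre of the standing place, which is the bare 90 x 90 mm square at the -x end; its top is at z = 15 mm of this frame. On the top at the +x end (centre 67 mm from the origin along +x) is a white sign, 40 x 82 mm, showing a black hexagon 34 mm across flats with a round white hole 18 mm wide in it: the nut's stand. z up.
- stand_square: fixed plywood slab, 135 mm (its x) by 90 mm (its y) by 15 mm high. Origin: on the underside, straight below the centre of the standing place, which is the bare 90 x 90 mm square at the -x end; its top is at z = 15 mm of this frame. On the top at the +x end (centre 67 mm from the origin along +x) is a white sign, 40 x 82 mm, showing a black square of 34 mm with a short white line 5 mm wide inside it (the groove): the vee block's stand. z up.
- stand_bar: fixed plywood slab, 135 mm (its x) by 90 mm (its y) by 15 mm high. Origin: on the underside, straight below the centre of the standing place, which is the bare 90 x 90 mm square at the -x end; its top is at z = 15 mm of this frame. On the top at the +x end (centre 67 mm from the origin along +x) is a white sign, 40 x 82 mm, showing a solid narrow black bar 18 x 56 mm: the vice jaw's stand. z up.
- stand_blank: fixed plywood slab, 135 mm (its x) by 90 mm (its y) by 15 mm high. Origin: on the underside, straight below the centre of the standing place, which is the bare 90 x 90 mm square at the -x end; its top is at z = 15 mm of this frame. On the top at the +x end (centre 67 mm from the origin along +x) is a white sign, 40 x 82 mm, left blank (no picture): the spare stand, empty at the start. z up.
- can: grey metal can, 60 mm in diameter, 85 mm high, a bystander standing on the bench at the far left of the stands. Loose. Origin: centre of its underside.
Not all that is in view belongs to the job. Leave any pink or yellow look-alike of the nut alone.

How it is judged (in metres and radians):
At the end, for the whole second after the job is handed in: Socket on the disc stand, nut on the hexagon stand, vee block on the square stand, vice jaw on the bar stand: each resting upright (within 0.1 rad) on the stand's top, its centre within 12 mm of the middle of the standing place, at rest, so the blank stand is empty (horizontal distance between socket and stand_round below 0.012 m and z of socket in the frame of stand_round between 0.01 and 0.02 m and angle between each of socket, nut, vblock, jaw's own z axis and vertical below 0.1 rad and linear speed of each of socket, nut, vblock, jaw below 0.02 m/s and horizontal distance between nut and stand_hex below 0.012 m and z of nut in the frame of stand_hex between 0.01 and 0.02 m and horizontal distance between vblock and stand_square below 0.012 m and z of vblock in the frame of stand_square between 0.01 and 0.02 m and horizontal distance between jaw and stand_bar below 0.012 m and z of jaw in the frame of stand_bar between 0.01 and 0.02 m); the robot touches nothing.
It fails at once if the grey can is shifted by more than 20 mm (distance of can from where it was at the start of the episode above 0.02 m).
It also fails if it takes over 128 s, if anything falls off the work surface, if the arm or the gripper's body presses on something with over 40 N, if the wrist force passes 120 N, or if a joint passes its speed limit or range.

ROBOT

A 6-joint arm with a two-finger parallel gripper is mounted at the origin on the work surface. World frame = base frame: x ahead of the robot, y to its left, z up, the work surface at z = 0. Lengths are in m, angles in degrees, forces in N, time in s.
With the tool pointing down it reaches from about 0.4 to 0.825 m from the base axis. Payload 7 kg.
Tool frame: the origin (TCP) lies between the finger pads; the fingertips stand ctrl.nose_length ahead of it and the grasp point (between the pads) lies 2 mm behind it (ctrl.nose_length is the distance from the TCP to the fingertips, in m); z points along the fingers, y is the line along which they close (so a half turn about z gives the same grasp; the last joint's range is limited). The gripper opens to 88 mm and grips with 3 to 60 N. Pads are 19 mm wide; open, the fingers measure 130 mm over their backs; the gripper's body (78 mm by 193 mm) begins 47 mm behind the grasp point.
Start: joints at [84.231, 20.546, 0.682, 0, -70.136, -16.507], TCP at [0.256, 0.625, 0.244] pointing down, gripper open.
Joint ranges: [-176.03, 176.03], [-82.01, 121.73], [-58.28, 71.71], [-173.87, 95.51], [-174.79, -0.11], [-173.66, 173.66]. Speed limits (degrees/s): [136.94, 136.94, 172.46, 180, 180, 180].

INTERFACE

Orientations are given as [roll, pitch, yaw] about the fixed x, y, z axes, in that order (R = Rz(yaw) Ry(pitch) Rx(roll)).
In Python, from plant import ctrl gives the robot as it stands.
- The arm moves only by the tool apply_moves, never from a script. Its argument "commands" is a list of rows, each a list of 3 entries, a list of its own where there are three numbers: the shift along the world's x, y, z in cm, then the turn about the world's z in rad, then the closure, from 0 (fully open) to 1 (shut). In form: [[[x, y, z], turn, jaw], ...]. A call has 1 to 20 rows; each row is the pose to reach, as a shift and turn from the pose commanded when the call began; what a row does not reach only later rows make up. A row lasts 1/12 s, in which the tool goes at most 41.7 mm and 7.16 degrees, less where a joint would pass 70% of its speed; a pose out of reach is approached as far as the arm can. A call with a gripper value outside its range is refused whole. The fingers move at their own pace and stop on an object; the grip force is fixed at half the most. Time passes only in rows, so rows that repeat a pose let the fingers close. It gives the time, the measured TCP pose, the force, the opening and the grip force at its end, in the units of the state.
- ctrl.get_obs(): the state, without advancing time (a new reading comes with each control period).
- ctrl.snapshot(name): name is "scene" or "top" or "wrist"; returns a dict with "img" (384x512x3 uint8, red, green, blue), "fx", "fy", "cx", "cy" (pixels), "T" (4x4, takes a point from camera to world coordinates). Camera axes: x right, y up, looking along -z (the intrinsics and any distortion apply to the point x, -y, -z); pixel columns grow to the right and rows downward; lengths in m; the calibration is good to about 2 mm. A picture is of the moment at which its call begins. There is no depth.
- ctrl.close_job(): hands the job in; it is judged then, once.
Trained networks look in a picture, given as the dict that the camera call returned (one of the last four; its "shot" number tells which), for a name from the list of things; names that differ only in an ending like _2 or _b are one class to them, and where a whole thing is asked for, a point or a joint stands for the part that bears it (a point fixed in the world has none). Each returns a list of dicts, best first, with "score" (0 to 1); they miss things now and then, are a little off and sometimes report something else, mostly with a low value. They report only what shows in the picture. A call takes as long as a camera call. They do not tell look-alikes from the thing itself.
- ctrl.search_frame(picture, target): "at" ([column, row] in pixels, amid what is visible of it).
- ctrl.spot_point(picture, target): "at" ([column, row] in pixels: a listed point, or the origin of a listed thing).
The state is a dict: "clock": time; "joint_pos": joint angles; "qvel": joint speeds; "tau": joint torques, N m; "tool_pos": TCP position; "orientation": TCP orientation; "force": force on the tool from outside, world axes, zero at the start; "moment": the same for the moment, N m; "opening": finger opening in m; "gripper_force": force on a finger pad.
Only numpy, scipy, OpenCV 4.12 (cv2) and the standard library are available. Lean on these libraries where they do the work, as an engineer would, in place of code of your own. Each camera call takes 0.05 s, during which the arm holds its last target. There are 200 camera calls.

## Working session

There is one attempt and no reset: what is moved stays moved. The work goes in short steps, Python scripts to look and compute and a tool call to move; the robot and the scene stay as the last step left them, time stands still between calls to the robot, and variables do not carry over. Pictures are saved under pics/ and viewed, at most 14 in all, crops included, and the job is handed in when it is done.

Besides the shell and the picture viewer there is one more tool, called after "Call:" as name(argument=value, ...) on one line, values as JSON. apply_moves: Moves the arm, as the interface text tells. Its arguments: {"type":"object","properties":{"commands":{"type":"array"}},"required":["commands"]}

```bash
mkdir -p pics; ls; python3 - <<'E'
from plant import ctrl
import cv2
print(ctrl.get_obs(), ctrl.nose_length)
for n in ("top","scene"):
    s=ctrl.snapshot(n); cv2.imwrite(f"pics/{n}0.png",cv2.resize(s["img"][:,:,::-1],(800,600),interpolation=cv2.INTER_CUBIC))
    print(n,s["fx"],s["fy"],s["cx"],s["cy"],s["T"].tolist() if hasattr(s["T"],'tolist') else s["T"],[k for k in s])
E
```

```text
pics
{'clock': 0.0, 'joint_pos': array([ 8.42312359e+01,  2.05924107e+01,  6.33803768e-01, -2.12320651e-02,
       -7.01364549e+01, -1.65073449e+01]), 'qvel': array([-0.06628896,  0.07738289, -0.05577644,  0.00234787,  0.06111875,
        0.0516287 ]), 'tau': array([-2.07930789e-03, -5.82718277e+01,  2.93066365e+01,  6.99753195e+00,
        7.07507323e-03, -1.52584389e-04]), 'tool_pos': array([0.25570841, 0.62418485, 0.24260839]), 'orientation': array([ 1.79903185e+02, -7.87674623e-03, -2.22833332e+01]), 'force': array([ 0.42512418,  0.48864718, -0.33706597]), 'moment': array([-0.04653576,  0.03124102,  0.00505808]), 'gripper_force': 0.0, 'opening': 0.08765535797162463} 0.017
top 455.9526668810574 455.9526668810574 252.63941439945228 196.10353078940315 [[-0.06519073073152484, 0.9766288031544053, -0.2048080796157309, 0.26498398147152974], [-0.99787192419951, -0.06352750707961372, 0.014692812481512304, 0.0282651867989177], [0.0013384771410410268, 0.20533006767992687, 0.9786918676404232, 1.1838078881093046], [0.0, 0.0, 0.0, 1.0]] ['img', 'fx', 'fy', 'cx', 'cy', 'T', 'shot']
scene 473.6609760240277 473.6609760240277 250.8444267287528 190.21272129449173 [[-0.8242787279280416, -0.42908707092716025, 0.36938985401399377, 0.893262132589627], [0.5661486389528924, -0.6319615917209908, 0.5292449954428097, 0.5957664361098606], [0.006348015210854439, 0.6453749546989115, 0.7638395581208536, 0.9127713358204148], [0.0, 0.0, 0.0, 1.0]] ['img', 'fx', 'fy', 'cx', 'cy', 'T', 'shot']
```

View pics/top0.png

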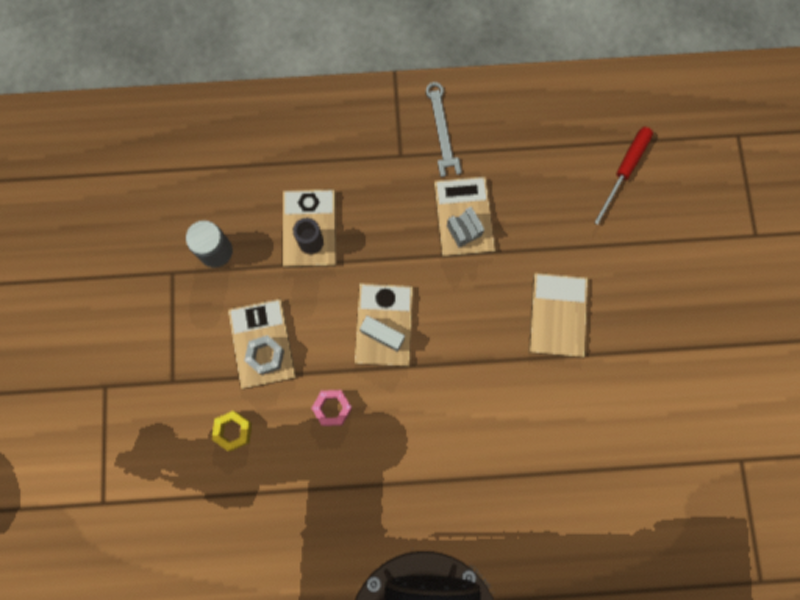

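View pics/scene0.png

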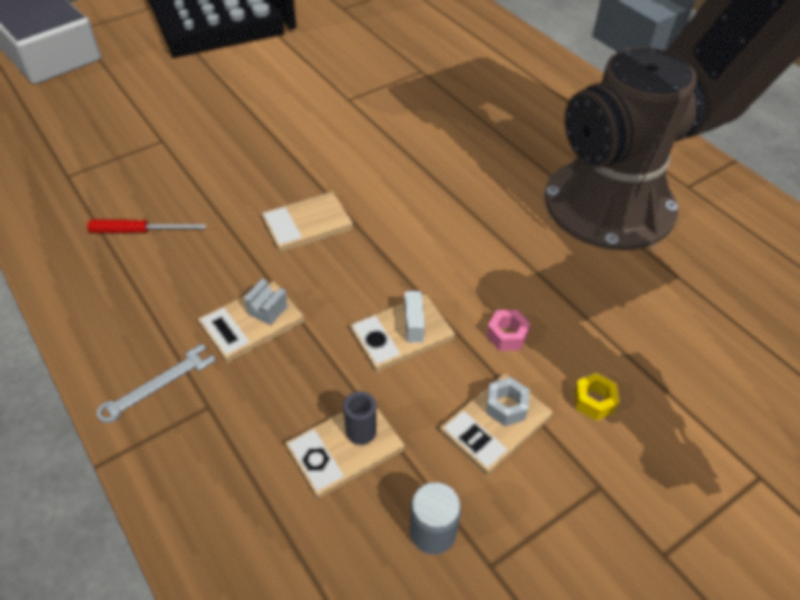

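The top view shows, left to right (800 px scale): the can at (207,242), the socket on the hexagon stand at (308,235), the nut on the square stand at (264,355), the jaw on the disc stand at (382,333), the vee block on the bar stand at (466,227), and the empty blank stand at (560,325). The pink (331,407) and yellow (230,430) nuts lie on the bench; the steel one at (264,355) stands on a stand and is bare metal, so that is the one meant.

```bash
cat > h.py <<'E'
import numpy as np, cv2
def proj(s,P):
    P=np.atleast_2d(np.asarray(P,float)); T=np.asarray(s["T"])
    c=(P-T[:3,3])@T[:3,:3]
    return np.c_[s["cx"]+s["fx"]*c[:,0]/-c[:,2], s["cy"]+s["fy"]*c[:,1]/c[:,2]]
def unproj(s,px,z):
    px=np.atleast_2d(np.asarray(px,float)); T=np.asarray(s["T"])
    d=np.c_[(px[:,0]-s["cx"])/s["fx"],-(px[:,1]-s["cy"])/s["fy"],-np.ones(len(px))]@T[:3,:3].T
    return T[:3,3]+d*((z-T[2,3])/d[:,2])[:,None]
def warp(s,x0,x1,y0,y1,z,k=2000):
    """metric picture of plane z: column=(y1-y)*k, row=(x1-x)*k"""
    W,H=int((y1-y0)*k),int((x1-x0)*k)
    dst=np.float32([[0,0],[W,0],[W,H],[0,H]])
    src=np.float32(proj(s,[[x1,y1,z],[x1,y0,z],[x0,y0,z],[x0,y1,z]]))
    return cv2.warpPerspective(s["img"],cv2.getPerspectiveTransform(src,dst),(W,H),flags=cv2.INTER_CUBIC)
E
python3 - <<'E'
from plant import ctrl
from h import *
s=ctrl.snapshot("top")
A={"hex":(308,202),"bar":(462,190),"square":(256,317),"round":(386,298),"blank":(560,288)}
for n,p in A.items():
    c=unproj(s,np.array(p)/1.5625,.015)[0]
    x1,y1=c[0]+.06,c[1]+.07; k=2000
    w=warp(s,c[0]-.06,x1,c[1]-.07,y1,.015,k)
    h=cv2.cvtColor(w,cv2.COLOR_RGB2HSV)
    m=((h[...,1]<60)&(h[...,2]>130)).astype(np.uint8)
    l=cv2.connectedComponentsWithStats(m)
    i=1+np.argmax(l[2][1:,4]); cn=cv2.findContours((l[1]==i).astype(np.uint8),0,2)[0][0]
    (u,v),(a,b),t=cv2.minAreaRect(cn)
    bx=cv2.boxPoints(((u,v),(a,b),t)); # long side = stand y
    e=[bx[1]-bx[0],bx[2]-bx[1]]; e=max(e,key=np.linalg.norm)
    ydir=np.array([-e[1],-e[0]]); ydir/=np.linalg.norm(ydir)
    if ydir[1]<0: ydir=-ydir
    xdir=np.array([ydir[1],-ydir[0]])
    sc=np.array([x1-v/k,y1-u/k]); o=sc-.067*xdir
    print(n,"sign",sc.round(4),"size mm",np.round(np.array([a,b])/2,1),"yaw",np.degrees(np.arctan2(xdir[1],xdir[0])).round(1),"origin",o.round(4), "r",np.hypot(*o).round(3))
for n in ("socket","nut","vblock","jaw","can","stand_round","stand_hex","stand_square","stand_bar","stand_blank"):
    z=.015 if n!="can" else 0
    if n.startswith("st"): z=0
    for d in ctrl.spot_point(s,n)[:2]: print(n,d["score"],np.round(d["at"],1),unproj(s,d["at"],z)[0].round(4))
w=warp(s,.35,.75,-.3,.35,.015,1200); cv2.imwrite("pics/w.png",w[:,:,::-1])
s=ctrl.snapshot("wrist"); print(s["T"],s["fx"])
E
```

```text
hex sign [0.7043 0.1483] size mm [83.1 41.2] yaw -2.2 origin [0.6374 0.1509] r 0.655
bar sign [ 0.7079 -0.1173] size mm [41.2 83. ] yaw 1.9 origin [ 0.6409 -0.1195] r 0.652
square sign [0.5078 0.2437] size mm [41.3 82.4] yaw 8.3 origin [0.4415 0.234 ] r 0.5
round sign [0.5263 0.0264] size mm [82.8 41.4] yaw -6.6 origin [0.4598 0.0341] r 0.461
blank sign [ 0.5237 -0.2695] size mm [82.8 41.5] yaw -9.2 origin [ 0.4575 -0.2587] r 0.526
socket 0.61 [200.5 156.2] [0.6271 0.1424 0.015 ]
socket 0.39 [197.6 156.4] [0.6271 0.1502 0.015 ]
nut 0.88 [170.4 225.2] [0.4467 0.2278 0.015 ]
nut 0.66 [216.8 260.5] [0.3485 0.1126 0.015 ]
vblock 0.96 [295.3 147.1] [ 0.6361 -0.1121  0.015 ]
jaw 0.74 [246.5 213.1] [0.4656 0.0296 0.015 ]
jaw 0.6 [195.6 155.3] [0.6305 0.1554 0.015 ]
can 0.78 [135.2 160.3] [0.6317 0.3201 0.    ]
stand_round 0.85 [244.  215.9] [0.4611 0.0366 0.    ]
stand_hex 0.98 [197.4 158.4] [0.6262 0.1525 0.    ]
stand_hex 0.43 [249.2 215.7] [0.4608 0.0229 0.    ]
stand_square 0.65 [170.7 229.6] [0.4374 0.2299 0.    ]
stand_square 0.26 [356.9 208.2] [ 0.4623 -0.2619  0.    ]
stand_bar 0.71 [298.9 147.8] [ 0.6382 -0.1235  0.    ]
stand_blank 0.63 [357.1 210. ] [ 0.4575 -0.2619  0.    ]
stand_blank 0.33 [198.5 156.2] [0.6321 0.1493 0.    ]
[[-0.37888413  0.88259894  0.27832703  0.33152878]
 [-0.92544248 -0.36077613 -0.11574455  0.5949458 ]
 [-0.00174227 -0.30142943  0.9534869   0.3844606 ]
 [ 0.          0.          0.          1.        ]] 310.82796688814176
```

View pics/w.png

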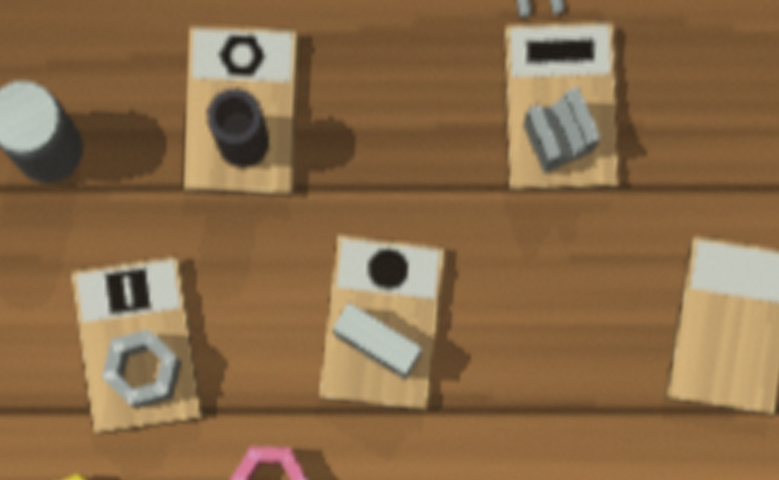

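The rectified view confirms the stands and their pieces: jaw centre near (378,340), nut (142,369), socket rim (237,115), vee block (562,132). The order is jaw→blank, socket→round, nut→hex, vblock→square, jaw→bar. I start above the jaw.

Call:
apply_moves(commands=[[[20.5, -59, -4], -1.68, 0], [[20.5, -59, -4], -1.68, 0], [[20.5, -59, -4], -1.68, 0], [[20.5, -59, -4], -1.68, 0], [[20.5, -59, -4], -1.68, 0], [[20.5, -59, -4], -1.68, 0], [[20.5, -59, -4], -1.68, 0], [[20.5, -59, -4], -1.68, 0], [[20.5, -59, -4], -1.68, 0], [[20.5, -59, -4], -1.68, 0], [[20.5, -59, -4], -1.68, 0], [[20.5, -59, -4], -1.68, 0], [[20.5, -59, -4], -1.68, 0], [[20.5, -59, -4], -1.68, 0], [[20.5, -59, -4], -1.68, 0], [[20.5, -59, -4], -1.68, 0], [[20.5, -59, -4], -1.68, 0], [[20.5, -59, -4], -1.68, 0], [[20.5, -59, -4], -1.68, 0], [[20.5, -59, -4], -1.68, 0]])

```text
clock: 2.37
tool_pos: [0.4608, 0.0358, 0.2038]
orientation: [-180.0, 0.0, -118.4]
force: [0.1, -0.2, 0.6]
opening: 0.0876
gripper_force: 0.0
```

```bash
cat >> h.py <<'E'
def look(ctrl,name,cx,cy,z,half=.075,k=2000,save=True):
    """metric wrist picture centred on (cx,cy) in plane z; bright/grey piece rectangle"""
    s=ctrl.snapshot("wrist"); w=warp(s,cx-half,cx+half,cy-half,cy+half,z,k)
    if save: cv2.imwrite(f"pics/{name}.png",cv2.resize(w[:,:,::-1],(600,600)))
    return s,w
E
python3 - <<'E'
from plant import ctrl
from h import *
o=ctrl.get_obs(); print(o["clock"],o["tool_pos"],o["orientation"],o["joint_pos"].round(1))
look(ctrl,"jaw1",.46,.035,.053)
E
```

```text
2.3667 [0.46081362 0.03584182 0.20378656] [-1.79985426e+02  2.99849146e-02 -1.18410404e+02] [ 29.    2.  -28.5  -0.  -59.5 -57.4]
```

View pics/jaw1.png

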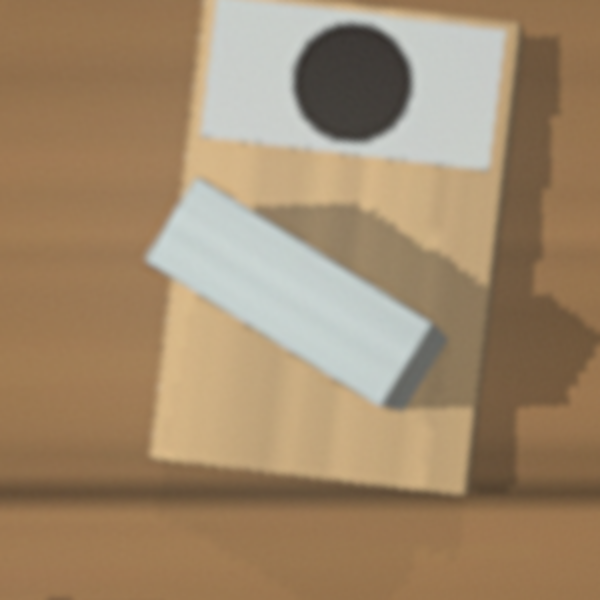

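The jaw's top corners are at (197,178), (435,325), (383,406), (146,260), so its centre is 2 mm off in x and y and needs a 3° turn.

Call:
apply_moves(commands=[[[0.1, 0.2, -4], -0.057, 0], [[0.1, 0.2, -8], -0.057, 0], [[0.1, 0.2, -12], -0.057, 0], [[0.1, 0.2, -15], -0.057, 0], [[0.1, 0.2, -16.6], -0.057, 0], [[0.1, 0.2, -16.6], -0.057, 0], [[0.1, 0.2, -16.6], -0.057, 0], [[0.1, 0.2, -16.6], -0.057, 1], [[0.1, 0.2, -16.6], -0.057, 1], [[0.1, 0.2, -16.6], -0.057, 1], [[0.1, 0.2, -16.6], -0.057, 1], [[0.1, 0.2, -16.6], -0.057, 1], [[0.1, 0.2, -16.6], -0.057, 1], [[0.1, 0.2, -16.6], -0.057, 1], [[0.1, 0.2, -16.6], -0.057, 1], [[0.1, 0.2, -16.6], -0.057, 1]])

```text
clock: 3.75
tool_pos: [0.4619, 0.0365, 0.0376]
orientation: [180.0, -0.0, -121.8]
force: [0.6, -0.4, 0.8]
opening: 0.0332
gripper_force: 0.0
```

Call:
apply_moves(commands=[[[0, 0, 0], 0, 1], [[0, 0, 0], 0, 1], [[0, 0, 0], 0, 1], [[0, 0, 0], 0, 1], [[0, 0, 3], 0, 1], [[0, 0, 7], 0, 1], [[0, 0, 10], 0, 1], [[-0.4, -4, 10], 0, 1], [[-0.4, -8, 10], 0, 1], [[-0.4, -12, 10], 0, 1], [[-0.4, -16, 10], 0, 1], [[-0.4, -20, 10], 0, 1], [[-0.4, -24, 10], 0, 1], [[-0.4, -27.5, 10], 0, 1], [[-0.4, -29.5, 10], 0, 1], [[-0.4, -29.5, 10], 0, 1], [[-0.4, -29.5, 10], 0, 1], [[-0.4, -29.5, 10], 0, 1]])

```text
clock: 5.25
tool_pos: [0.4573, -0.2582, 0.137]
orientation: [179.9, -0.0, -121.8]
force: [0.4, 1.2, -0.9]
opening: 0.0248
gripper_force: 30.0
```

Call:
apply_moves(commands=[[[0, 0, -4], 0, 1], [[0, 0, -7], 0, 1], [[0, 0, -9], 0, 1], [[0, 0, -9.9], 0, 1], [[0, 0, -9.9], 0, 1], [[0, 0, -9.9], 0, 1], [[0, 0, -9.9], 0, 0], [[0, 0, -9.9], 0, 0], [[0, 0, -9.9], 0, 0], [[0, 0, -9.9], 0, 0], [[0, 0, -9.9], 0, 0], [[0, 0, -9.9], 0, 0], [[0, 0, -6], 0, 0], [[0, 0, -2], 0, 0], [[0, 0, 2], 0, 0], [[0, 0, 6], 0, 0], [[0, 0, 8], 0, 0]])

```text
clock: 6.67
tool_pos: [0.4594, -0.2592, 0.223]
orientation: [-179.6, 0.1, -121.8]
force: [1.5, 0.3, 1.1]
opening: 0.0866
gripper_force: 0.0
```

Call:
apply_moves(commands=[[[17.2, 40.4, 2], 0, 0], [[17.2, 40.4, 2], 0, 0], [[17.2, 40.4, 2], 0, 0], [[17.2, 40.4, 2], 0, 0], [[17.2, 40.4, 2], 0, 0], [[17.2, 40.4, 2], 0, 0], [[17.2, 40.4, 2], 0, 0], [[17.2, 40.4, 2], 0, 0], [[17.2, 40.4, 2], 0, 0], [[17.2, 40.4, 2], 0, 0], [[17.2, 40.4, 2], 0, 0], [[17.2, 40.4, 2], 0, 0], [[17.2, 40.4, 2], 0, 0], [[17.2, 40.4, 2], 0, 0], [[17.2, 40.4, 2], 0, 0], [[17.2, 40.4, 2], 0, 0], [[17.2, 40.4, 2], 0, 0]])

```text
clock: 8.08
tool_pos: [0.6297, 0.1446, 0.238]
orientation: [-180.0, 0.0, -121.9]
force: [0.3, -0.8, 0.9]
opening: 0.0878
gripper_force: 0.0
```

```bash
python3 - <<'E'
from plant import ctrl
from h import *
o=ctrl.get_obs(); print(o["clock"],o["tool_pos"],o["orientation"],o["joint_pos"].round(1))
look(ctrl,"soc1",.631,.145,.085)
E
```

```text
8.0833 [0.62971243 0.14461062 0.23798142] [-1.79987724e+02  2.48609494e-02 -1.21864174e+02] [ 30.2  18.   -3.7  -0.  -68.2 -62.1]
```

View pics/soc1.png

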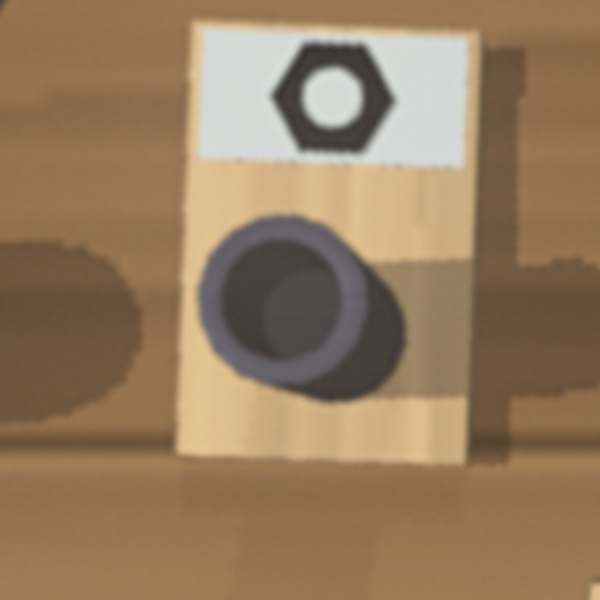

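The socket's rim is centred at (282,300), which is 4.5 mm in +y of the guess.

Call:
apply_moves(commands=[[[0.1, 0.5, -4], 0, 0], [[0.1, 0.5, -8], 0, 0], [[0.1, 0.5, -12], 0, 0], [[0.1, 0.5, -16], 0, 0], [[0.1, 0.5, -18], 0, 0], [[0.1, 0.5, -18], 0, 0], [[0.1, 0.5, -18], 0, 0], [[0.1, 0.5, -18], 0, 1], [[0.1, 0.5, -18], 0, 1], [[0.1, 0.5, -18], 0, 1], [[0.1, 0.5, -18], 0, 1], [[0.1, 0.5, -18], 0, 1], [[0.1, 0.5, -18], 0, 1], [[0.1, 0.5, -18], 0, 1], [[0.1, 0.5, -18], 0, 1], [[0.1, 0.5, -18], 0, 1], [[0.1, 0.5, -18], 0, 1], [[0.1, 0.5, -18], 0, 1]])

```text
clock: 9.63
tool_pos: [0.6314, 0.1506, 0.058]
orientation: [-180.0, 0.0, -121.8]
force: [1.3, -1.4, 4.3]
opening: 0.0441
gripper_force: 30.0
```

Call:
apply_moves(commands=[[[0, 0, 3], 0, 1], [[0, 0, 7], 0, 1], [[0, 0, 10], 0, 1], [[-3, -2, 10], 0, 1], [[-6, -4, 10], 0, 1], [[-9, -6, 10], 0, 1], [[-12, -8, 10], 0, 1], [[-15, -10.2, 10], 0, 1], [[-17.1, -11.6, 10], 0, 1], [[-17.1, -11.6, 10], 0, 1], [[-17.1, -11.6, 10], 0, 1], [[-17.1, -11.6, 7], 0, 1], [[-17.1, -11.6, 4], 0, 1], [[-17.1, -11.6, 2], 0, 1], [[-17.1, -11.6, 0.6], 0, 1], [[-17.1, -11.6, 0.1], 0, 1], [[-17.1, -11.6, 0.1], 0, 1], [[-17.1, -11.6, 0.1], 0, 1]])

```text
clock: 11.13
tool_pos: [0.46, 0.035, 0.0581]
orientation: [180.0, -0.1, -121.8]
force: [-1.2, -0.3, -5.2]
opening: 0.0441
gripper_force: 30.0
```

Call:
apply_moves(commands=[[[0, 0, 0], 0, 0], [[0, 0, 0], 0, 0], [[0, 0, 0], 0, 0], [[0, 0, 0], 0, 0], [[0, 0, 0], 0, 0], [[0, 0, 0], 0, 0], [[0, 0, 0], 0, 0], [[0, 0, 4], 0, 0], [[0, 0, 8], 0, 0], [[0, 0, 12], 0, 0], [[0, 0, 16], 0, 0], [[0, 0, 16], 0, 0], [[0, 0, 16], 0, 0]])

```text
clock: 12.22
tool_pos: [0.4611, 0.0352, 0.2213]
orientation: [-179.8, 0.3, -121.8]
force: [-0.7, -0.1, -0.3]
opening: 0.0875
gripper_force: 0.0
```

```bash
python3 - <<'E'
from plant import ctrl
from h import *
s=ctrl.snapshot("wrist")
a=warp(s,.385,.535,-.04,.11,.085); b=warp(s,.385,.535,-.04,.11,.015)
t=ctrl.snapshot("top"); c=warp(t,.385,.535,.16,.31,.044); 
cv2.imwrite("pics/soc2.png",np.hstack([cv2.resize(i[:,:,::-1],(266,266)) for i in (a,b,c)]))
E
```

```text
(no output)
```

View pics/soc2.png

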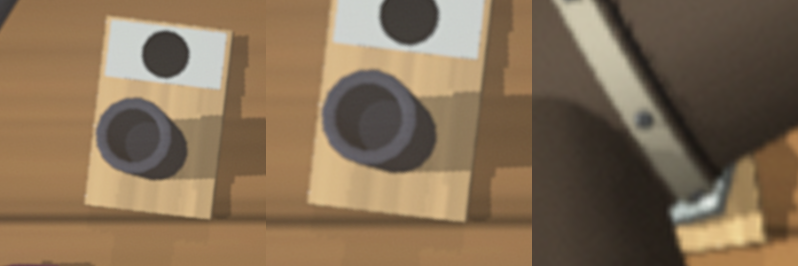

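The socket stands upright at about (.459,.034), within about 2 mm of the middle of the disc stand. Next is the nut.

Call:
apply_moves(commands=[[[-2.3, 19.2, 0], 0, 0], [[-2.3, 19.2, 0], 0, 0], [[-2.3, 19.2, 0], 0, 0], [[-2.3, 19.2, 0], 0, 0], [[-2.3, 19.2, 0], 0, 0], [[-2.3, 19.2, 0], 0, 0], [[-2.3, 19.2, 0], 0, 0], [[-2.3, 19.2, 0], 0, 0]])

```text
clock: 12.98
tool_pos: [0.4362, 0.226, 0.2171]
orientation: [180.0, -0.2, -121.8]
force: [-0.5, 0.5, -0.1]
opening: 0.0875
gripper_force: 0.0
```

```bash
python3 - <<'E'
from plant import ctrl
from h import *
o=ctrl.get_obs(); print(o["clock"],o["tool_pos"],o["orientation"],o["joint_pos"].round(1))
look(ctrl,"nut1",.438,.227,.044)
E
```

```text
12.9833 [0.4362085  0.22599973 0.21709532] [ 1.79963436e+02 -1.78190276e-01 -1.21765790e+02] [ 50.4   4.4 -24.   -0.  -61.8 -82.1]
```

View pics/nut1.png

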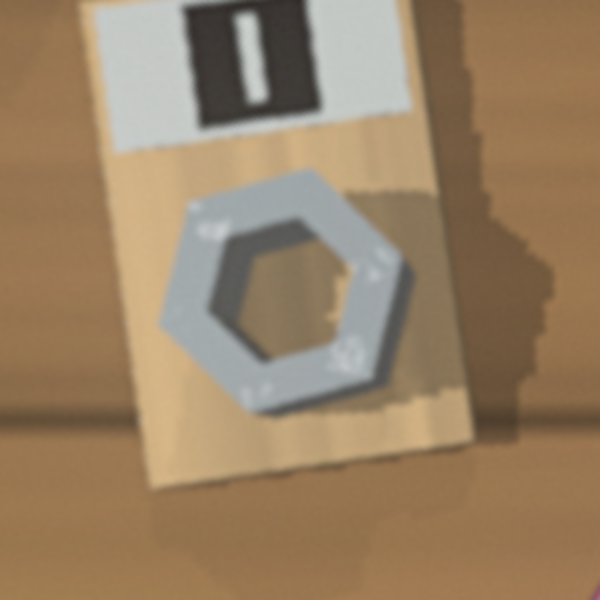

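The nut's outline corners run from (190,200) to (252,412), with centre (282,291). One pair of flats needs a −12.8° turn.

Call:
apply_moves(commands=[[[0.3, 0.4, -4], -0.11, 0], [[0.3, 0.4, -8], -0.223, 0], [[0.3, 0.4, -12], -0.223, 0], [[0.3, 0.4, -15], -0.223, 0], [[0.3, 0.4, -17], -0.223, 0], [[0.3, 0.4, -18.2], -0.223, 0], [[0.3, 0.4, -18.2], -0.223, 0], [[0.3, 0.4, -18.2], -0.223, 0], [[0.3, 0.4, -18.2], -0.223, 1], [[0.3, 0.4, -18.2], -0.223, 1], [[0.3, 0.4, -18.2], -0.223, 1], [[0.3, 0.4, -18.2], -0.223, 1], [[0.3, 0.4, -18.2], -0.223, 1], [[0.3, 0.4, -18.2], -0.223, 1], [[0.3, 0.4, -18.2], -0.223, 1], [[0.3, 0.4, -18.2], -0.223, 1], [[0.3, 0.4, -18.2], -0.223, 1], [[0.3, 0.4, -18.2], -0.223, 1]])

```text
clock: 14.53
tool_pos: [0.44, 0.2307, 0.037]
orientation: [-180.0, 0.0, -134.6]
force: [-1.2, -0.7, 6.1]
opening: 0.055
gripper_force: 30.0
```

Call:
apply_moves(commands=[[[0, 0, 3], 0, 1], [[0, 0, 7], 0, 1], [[0, 0, 10], 0, 1], [[3.6, -1.5, 10], 0, 1], [[7.2, -3, 10], 0, 1], [[10.8, -4.5, 10], 0, 1], [[14.4, -6, 10], 0, 1], [[18, -7.4, 10], 0, 1], [[19.7, -8, 10], 0, 1], [[19.7, -8, 10], 0, 1], [[19.7, -8, 10], 0, 1], [[19.7, -8, 7], 0, 1], [[19.7, -8, 4], 0, 1], [[19.7, -8, 2], 0, 1], [[19.7, -8, 0.6], 0, 1], [[19.7, -8, 0.1], 0, 1], [[19.7, -8, 0.1], 0, 1], [[19.7, -8, 0.1], 0, 1]])

```text
clock: 16.03
tool_pos: [0.636, 0.1512, 0.0378]
orientation: [180.0, -0.0, -134.5]
force: [0.8, 0.1, -3.1]
opening: 0.0545
gripper_force: 30.0
```

Call:
apply_moves(commands=[[[0, 0, 0], 0, 0], [[0, 0, 0], 0, 0], [[0, 0, 0], 0, 0], [[0, 0, 0], 0, 0], [[0, 0, 0], 0, 0], [[0, 0, 0], 0, 0], [[0, 0, 0], 0, 0], [[0, 0, 4], 0, 0], [[0, 0, 8], 0, 0], [[0, 0, 12], 0, 0], [[0, 0, 16], 0, 0], [[0, 0, 18], 0, 0], [[0, 0, 18], 0, 0], [[0, 0, 18], 0, 0]])

```text
clock: 17.2
tool_pos: [0.6374, 0.1509, 0.2195]
orientation: [-180.0, 0.2, -134.6]
force: [0.4, -0.5, -1.2]
opening: 0.0877
gripper_force: 0.0
```

```bash
python3 - <<'E'
from plant import ctrl
from h import *
s=ctrl.snapshot("wrist")
a=warp(s,.56,.71,.076,.226,.044); b=warp(s,.56,.71,.076,.226,.015)
t=ctrl.snapshot("top"); c=warp(t,.56,.71,-.195,-.045,.055)
cv2.imwrite("pics/nut2.png",np.hstack([cv2.resize(i[:,:,::-1],(266,266)) for i in (a,b,c)]))
E
```

```text
(no output)
```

View pics/nut2.png

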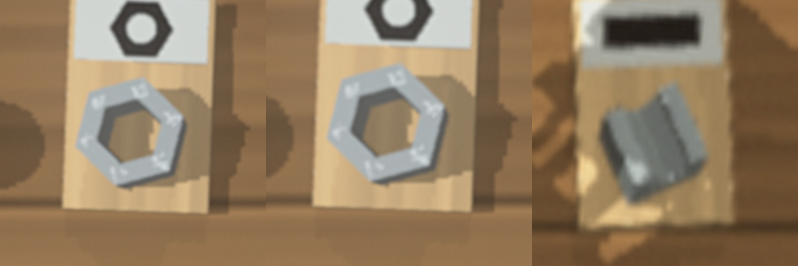

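The nut stands at about (.636,.152), within about 2 mm of its place. Next is the vee block.

Call:
apply_moves(commands=[[[-0.6, -26.4, 0], 0, 0], [[-0.6, -26.4, 0], 0, 0], [[-0.6, -26.4, 0], 0, 0], [[-0.6, -26.4, 0], 0, 0], [[-0.6, -26.4, 0], 0, 0], [[-0.6, -26.4, 0], 0, 0], [[-0.6, -26.4, 0], 0, 0], [[-0.6, -26.4, 0], 0, 0], [[-0.6, -26.4, 0], 0, 0], [[-0.6, -26.4, 0], 0, 0], [[-0.6, -26.4, 0], 0, 0]])

```text
clock: 18.22
tool_pos: [0.6308, -0.1124, 0.2169]
orientation: [180.0, -0.0, -134.5]
force: [0.3, 0.7, -0.5]
opening: 0.0876
gripper_force: 0.0
```

```bash
python3 - <<'E'
from plant import ctrl
from h import *
o=ctrl.get_obs(); print(o["clock"],o["tool_pos"],o["orientation"],o["joint_pos"].round(1))
look(ctrl,"vb1",.631,-.113,.055)
E
```

```text
18.2167 [ 0.63082151 -0.11236477  0.21688069] [ 1.79956101e+02 -4.09426040e-02 -1.34512354e+02] [  7.3  18.4  -6.1  -0.  -65.6 -51.8]
```

View pics/vb1.png

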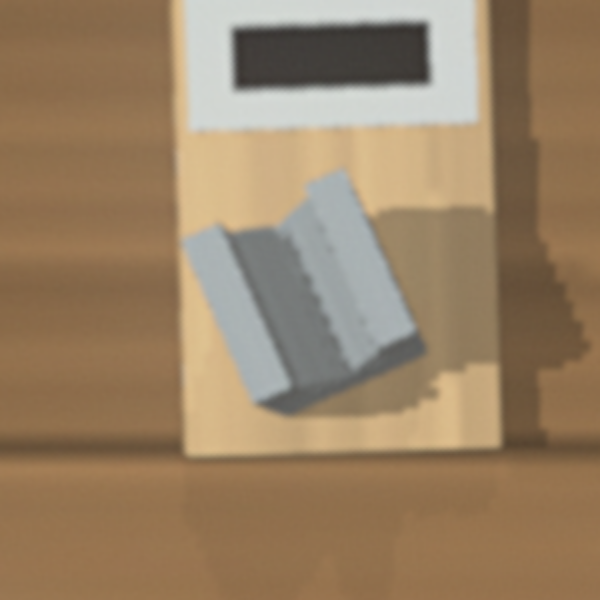

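The vee block's top corners are (182,240), (346,169), (420,335), (258,404), with centre (301,287) and the groove at 24.5°. I grip across the groove, which needs a −21° turn.

Call:
apply_moves(commands=[[[0.3, 0, -3], -0.12, 0], [[0.3, 0, -6], -0.24, 0], [[0.3, 0, -9], -0.366, 0], [[0.3, 0, -12], -0.366, 0], [[0.3, 0, -15], -0.366, 0], [[0.3, 0, -17.4], -0.366, 0], [[0.3, 0, -18.1], -0.366, 0], [[0.3, 0, -18.1], -0.366, 0], [[0.3, 0, -18.1], -0.366, 1], [[0.3, 0, -18.1], -0.366, 1], [[0.3, 0, -18.1], -0.366, 1], [[0.3, 0, -18.1], -0.366, 1], [[0.3, 0, -18.1], -0.366, 1], [[0.3, 0, -18.1], -0.366, 1], [[0.3, 0, -18.1], -0.366, 1], [[0.3, 0, -18.1], -0.366, 1], [[0.3, 0, -18.1], -0.366, 1], [[0.3, 0, -18.1], -0.366, 1], [[0.3, 0, -18.1], -0.366, 1]])

```text
clock: 19.85
tool_pos: [0.6341, -0.1135, 0.0369]
orientation: [-180.0, 0.0, -155.5]
force: [-0.5, -0.3, 5.1]
opening: 0.0447
gripper_force: 30.0
```

Call:
apply_moves(commands=[[[0, 0, 3], 0, 1], [[0, 0, 7], 0, 1], [[0, 0, 11], 0, 1], [[0, 0, 13], 0, 1], [[-1.9, 3.5, 13], 0, 1], [[-3.8, 7, 13], 0, 1], [[-5.7, 10.5, 13], 0, 1], [[-7.6, 14, 13], 0, 1], [[-9.5, 17.5, 13], 0, 1], [[-11.4, 21, 13], 0, 1], [[-13.3, 24.5, 13], 0, 1], [[-15.2, 28, 13], 0, 1], [[-17.1, 31.5, 13], 0, 1], [[-18.6, 33.6, 13], 0, 1], [[-19.3, 34.7, 13], 0, 1], [[-19.3, 34.7, 13], 0, 1], [[-19.3, 34.7, 13], 0, 1], [[-19.3, 34.7, 13], 0, 1]])

```text
clock: 21.35
tool_pos: [0.4405, 0.2331, 0.166]
orientation: [-180.0, -0.1, -155.5]
force: [-0.5, 0.6, -4.1]
opening: 0.0444
gripper_force: 30.0
```

Call:
apply_moves(commands=[[[0, 0, -4], 0, 1], [[0, 0, -8], 0, 1], [[0, 0, -10.5], 0, 1], [[0, 0, -12.3], 0, 1], [[0, 0, -12.9], 0, 1], [[0, 0, -12.9], 0, 1], [[0, 0, -12.9], 0, 1], [[0, 0, -12.9], 0, 0], [[0, 0, -12.9], 0, 0], [[0, 0, -12.9], 0, 0], [[0, 0, -12.9], 0, 0], [[0, 0, -12.9], 0, 0], [[0, 0, -12.9], 0, 0], [[0, 0, -12.9], 0, 0], [[0, 0, -9], 0, 0], [[0, 0, -5], 0, 0], [[0, 0, -1], 0, 0], [[0, 0, 3], 0, 0], [[0, 0, 5], 0, 0], [[0, 0, 5], 0, 0]])

```text
clock: 23.02
tool_pos: [0.4429, 0.2353, 0.2222]
orientation: [179.8, 0.5, -155.5]
force: [0.7, 0.9, 0.6]
opening: 0.0877
gripper_force: 0.0
```

```bash
python3 - <<'E'
from plant import ctrl
from h import *
o=ctrl.get_obs(); print(o["clock"],o["tool_pos"],o["orientation"])
s=ctrl.snapshot("wrist")
a=warp(s,.365,.515,.159,.309,.055); b=warp(s,.365,.515,.159,.309,.015)
t=ctrl.snapshot("top"); c=warp(t,.385,.535,-.335,-.185,.053)
cv2.imwrite("pics/vb2.png",np.hstack([cv2.resize(i[:,:,::-1],(266,266)) for i in (a,b,c)]))
E
```

```text
23.0167 [0.44288936 0.23531391 0.2222371 ] [ 179.84222899    0.50930522 -155.49605758]
```

View pics/vb2.png

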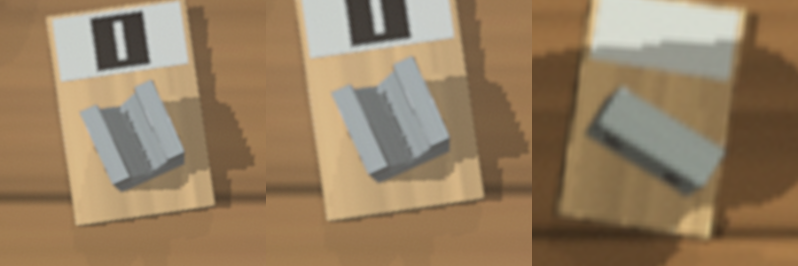

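The vee block is on the square stand within about 3 mm. The jaw on the blank stand is where I left it, centred near (663,137) in the right panel, so I fetch it.

Call:
apply_moves(commands=[[[1.7, -49.2, 0], 0.588, 0], [[1.7, -49.2, 0], 0.588, 0], [[1.7, -49.2, 0], 0.588, 0], [[1.7, -49.2, 0], 0.588, 0], [[1.7, -49.2, 0], 0.588, 0], [[1.7, -49.2, 0], 0.588, 0], [[1.7, -49.2, 0], 0.588, 0], [[1.7, -49.2, 0], 0.588, 0], [[1.7, -49.2, 0], 0.588, 0], [[1.7, -49.2, 0], 0.588, 0], [[1.7, -49.2, 0], 0.588, 0], [[1.7, -49.2, 0], 0.588, 0], [[1.7, -49.2, 0], 0.588, 0], [[1.7, -49.2, 0], 0.588, 0], [[1.7, -49.2, 0], 0.588, 0], [[1.7, -49.2, 0], 0.588, 0], [[1.7, -49.2, 0], 0.588, 0]])

```text
clock: 24.53
tool_pos: [0.4577, -0.2574, 0.2161]
orientation: [180.0, -0.0, -121.8]
force: [-0.2, -0.4, -0.2]
opening: 0.0879
gripper_force: 0.0
```

```bash
python3 - <<'E'
from plant import ctrl
from h import *
o=ctrl.get_obs(); print(o["clock"],o["tool_pos"],o["orientation"])
look(ctrl,"jaw2",.458,-.258,.053)
E
```

```text
24.5333 [ 0.45774928 -0.25735692  0.21613849] [ 1.79954676e+02 -5.67479633e-03 -1.21785607e+02]
```

View pics/jaw2.png

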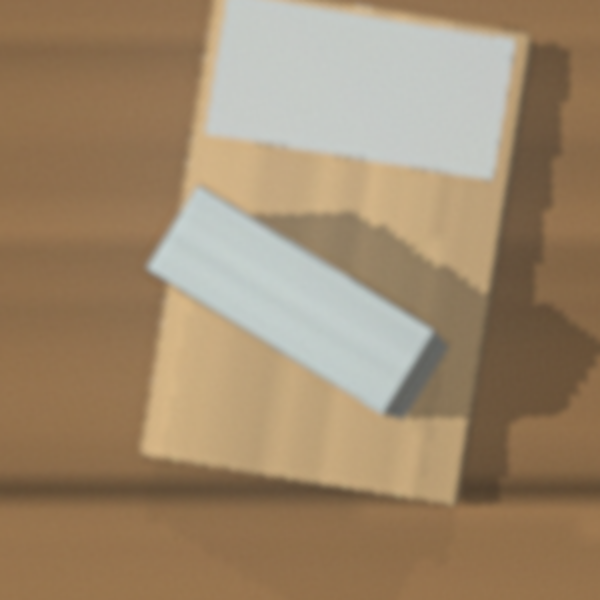

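The jaw is centred at (292,300) and lined up with the fingers.

Call:
apply_moves(commands=[[[0, 0.1, -4], 0, 0], [[0, 0.1, -8], 0, 0], [[0, 0.1, -12], 0, 0], [[0, 0.1, -15], 0, 0], [[0, 0.1, -17.2], 0, 0], [[0, 0.1, -17.9], 0, 0], [[0, 0.1, -17.9], 0, 0], [[0, 0.1, -17.9], 0, 1], [[0, 0.1, -17.9], 0, 1], [[0, 0.1, -17.9], 0, 1], [[0, 0.1, -17.9], 0, 1], [[0, 0.1, -17.9], 0, 1], [[0, 0.1, -17.9], 0, 1], [[0, 0.1, -17.9], 0, 1], [[0, 0.1, -17.9], 0, 1], [[0, 0.1, -17.9], 0, 1], [[0, 0.1, -17.9], 0, 1], [[0, 0.1, -17.9], 0, 1], [[0, 0.1, -17.9], 0, 1], [[0, 0.1, -17.9], 0, 1]])

```text
clock: 26.25
tool_pos: [0.4579, -0.2574, 0.0375]
orientation: [180.0, -0.0, -121.9]
force: [0.2, 0.0, -0.2]
opening: 0.0251
gripper_force: 30.0
```

Call:
apply_moves(commands=[[[0, 0, 3], 0, 1], [[0, 0, 7], 0, 1], [[0, 0, 10], 0, 1], [[3, 2.3, 10], 0, 1], [[6, 4.6, 10], 0, 1], [[9, 6.9, 10], 0, 1], [[12, 9.2, 10], 0, 1], [[15, 11.4, 10], 0, 1], [[17.3, 13, 10], 0, 1], [[18.3, 13.8, 10], 0, 1], [[18.3, 13.8, 10], 0, 1], [[18.3, 13.8, 10], 0, 1], [[18.3, 13.8, 7], 0, 1], [[18.3, 13.8, 4], 0, 1], [[18.3, 13.8, 2], 0, 1], [[18.3, 13.8, 0.6], 0, 1], [[18.3, 13.8, 0.1], 0, 1], [[18.3, 13.8, 0.1], 0, 1], [[18.3, 13.8, 0.1], 0, 1]])

```text
clock: 27.83
tool_pos: [0.6401, -0.1202, 0.039]
orientation: [180.0, -0.0, -121.9]
force: [-0.1, -0.6, -0.5]
opening: 0.0248
gripper_force: 30.0
```

Call:
apply_moves(commands=[[[0, 0, 0], 0, 0], [[0, 0, 0], 0, 0], [[0, 0, 0], 0, 0], [[0, 0, 0], 0, 0], [[0, 0, 0], 0, 0], [[0, 0, 0], 0, 0], [[0, 0, 0], 0, 0], [[0, 0, 4], 0, 0], [[0, 0, 8], 0, 0], [[0, 0, 12], 0, 0], [[0, 0, 16], 0, 0], [[0, 0, 18], 0, 0], [[0, 0, 18], 0, 0], [[0, 0, 18], 0, 0]])

```text
clock: 29.0
tool_pos: [0.6415, -0.1193, 0.2204]
orientation: [-179.8, 0.1, -121.9]
force: [-0.0, -0.1, -1.4]
opening: 0.0878
gripper_force: 0.0
```

```bash
python3 - <<'E'
from plant import ctrl
from h import *
s=ctrl.snapshot("wrist")
a=warp(s,.565,.715,-.195,-.045,.053); b=warp(s,.565,.715,-.195,-.045,.015)
t=ctrl.snapshot("scene")["img"][120:376,130:386]
cv2.imwrite("pics/jaw3.png",np.hstack([cv2.resize(i[:,:,::-1],(266,266)) for i in (a,b,t)]))
E
```

```text
(no output)
```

View pics/jaw3.png

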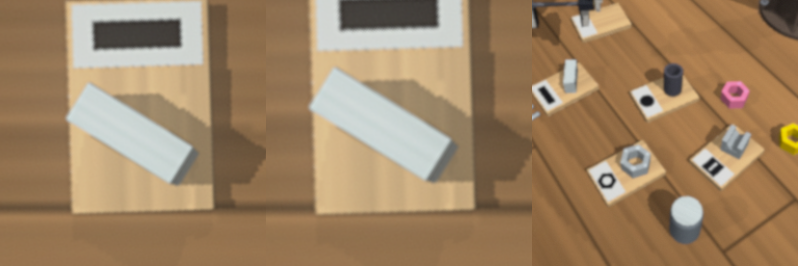

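All four pieces stand upright on their own stands, with the jaw centred within about 3 mm. The blank stand is empty, and the can looks undisturbed.

```bash
python3 -c "
from plant import ctrl
print(ctrl.close_job())"
```

```text
the job is handed in; nothing more can be done
None
```

I handed the job in at about 29 s: the socket, nut, vee block and jaw each stand upright on their own stand, about 2–3 mm off centre by the camera, the blank stand is empty and the can was not touched; the hand-in gave no verdict.

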